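Lock the T-key into the worktop rail

ROBOT

A 6-joint arm with a two-finger parallel gripper is mounted at the origin on a cart in front of the work surface, level with it; the furniture and walls round the work are solid. World frame = base frame: x ahead of the robot, y to its left, z up, the work surface at z = 0. Lengths are in m, angles in degrees, forces in N, time in s.
With the tool pointing down it reaches from about 0.3 to 0.75 m from the base axis. Payload 8.5 kg.
Tool frame: the origin (TCP) lies between the finger pads; the fingertips stand ahead of it and the grasp point (between the pads) lies 8 mm behind it (env.tcp_to_tips is the z of the fingertips in the tool frame, in m); z points along the fingers, x is the direction in which the jaws open and shut, and the axes are right-handed (so a half turn about z gives the same grasp; the last joint's range is limited). The gripper opens to 85 mm and grips with 20 to 120 N. Pads are 22 mm wide; open, the fingers measure 114 mm over their backs; the gripper's body (76 mm by 85 mm) begins 54 mm behind the grasp point. The pads swing forward as they close: fully open they stand 13 mm farther back than shut.
Start: joints at [62.263, 21.807, 74.336, -0, 83.858, -12.336], TCP at [0.146, 0.53, 0.242] pointing down, gripper open.
Joint ranges: [-178.18, 178.18], [-50.72, 133.34], [12.68, 142.11], [-81.47, 261.47], [9.98, 163.14], [-165.26, 165.26]. Speed limits (degrees/s): [136.94, 136.94, 180, 180, 180, 180].

INTERFACE

Orientations are given as a 3x3 rotation matrix whose columns are the frame's x, y, z axes.
In Python, from rig import observe, viewer, env gives the robot as it stands.
- The arm moves only by the tool jog_arm, never from a script. Its arguments are lists of equal length, an entry for each row: "dr": the turn, a rotation vector about the tool's x, y, z in rad, a list of three; "slide": the shift along the tool's x, y, z in m, a list of three; "gripper": the opening, from -1 (shut) to 1 (fully open), so that 0 is half open. In form: {"dr": [[rx, ry, rz], ...], "slide": [[dx, dy, dz], ...], "gripper": [gripper, ...]}. A call has exactly 10 rows; each row shifts and turns the commanded pose from where the row before left it, along the tool's axes as they then stand; what a row does not reach is not made up. A row lasts 1/10 s, in which the tool goes at most 50 mm and 8.59 degrees, less where a joint would pass 70% of its speed; a pose out of reach is approached as far as the arm can. A call is refused whole if a number of a shift passes 0.05 or a number of a turn 0.15, either way. A call with a gripper value outside its range is refused whole. The fingers move at their own pace and stop on an object; "force" is the grip in N (left out, the last holds). Time passes only in rows, so rows that do not move let the fingers close, or fill a call up. It gives the time, the measured TCP pose, the force and the opening at its end, in the units of the state.
- observe(): the state, without advancing time (a new reading comes with each control period).
- viewer.get_image(name): name is "side" or "top"; returns a dict with "pixels" (420x560x3 uint8, blue, green, red), "camera_matrix" (3x3 intrinsics, pixels), "R" (3x3) and "t" (3): a world point X has camera coordinates R X + t. Camera axes: x right, y down, z forward; pixel columns grow to the right and rows downward; lengths in m; the calibration is good to about 2 mm. A picture is of the moment at which its call begins. There is no depth.
- env.close_job(): hands the job in, once; it reports no verdict.
The state is a dict: "time_s": time; "q": joint angles; "qvel": joint speeds; "joint_efforts": joint torques, N m; "position": TCP position; "tool_rot": TCP orientation; "ft_force": force on the tool from outside, world axes, zero at the start; "wrist_torque": the same for the moment, N m; "grip_width": finger opening in m.
Only numpy, scipy, OpenCV 4.12 (cv2) and the standard library are available. Lean on these libraries where they do the work, as an engineer would, in place of code of your own. Each camera call takes 0.05 s, during which the arm holds its last target.

TASK

Lift the orange T-key out of its blue parking block and drop its T-foot fully into the slot of the grey metal worktop rail. Then twist it clockwise, seen from above, roughly a quarter turn until you feel it bite finger-tight on the rubber pads inside; stop there without over-tightening or forcing it, and let go so that it stays locked and upright. Leave the cupcakes and the timer alone.

Things in the scene. Friction and masses are not known exactly. Their poses are not given: they have to be found in the camera images.
- t_key: Loose upright T-key, 0.12 kg, 60 mm tall, z up. Origin under its steel T-foot: 34 mm along the key's x, 10 mm along y, 9 mm high, round ends of 5 mm radius (lowest 2 mm stepped in 1 mm as lead-in). Above: round stem 10 mm thick to z = 19 mm, steel collar 28 mm across from z = 19 to 23 mm, then the paddle grip. Half a turn gives the same key.
- key_grip (a point): Middle of the key's orange paddle grip, 48 mm above the key's origin, axes as the key's. The flat paddle reaches from z = 23 to 60 mm of the key, 36 mm along x (parallel to the foot) and 12 mm thick along y: pinch it across the thickness.
- park: Blue plastic parking block fixed to the table, 64 mm (x) by 46 mm (y) by 23 mm high, origin under its centre. Its pocket, 40 mm along x by 16 mm along y, holds the key's foot loosely; the key hangs by its collar on the block's top.
- rail: Grey painted metal rail fixed to the table, 140 mm (x) by 64 mm (y) by 23 mm high, origin under its centre, z up. The slot in the middle of its 8 mm top plate is 37 mm along x and 12.5 mm along y; below it is a hollow in which the foot can turn. Fully dropped in, the key's collar rests on the rail's top and the key's origin is 4 mm above the table.
- rail_slot (a point): Centre of the slot's mouth on the rail's top, 23 mm above the table; axes as the rail's (x along the slot).
- rail_pads (a point): Middle of the hollow, 10 mm above the table. Two opposed sprung rubber pads (8 N/mm, unseen) meet the foot's ends at 38 to 73 degrees of clockwise turn, different each time: feel for it. 7 degrees on, both bite well (6 N each; 0.1 N m on the key held still, more while turning) and hold by friction; from 12 it is too tight. A sideways push means the key is off-centre: give way to it.
- dipped_cupcake_1: Chocolate cupcake dipped in crumbs, 76 mm wide, 67 mm tall, behind the work; origin under its centre. Leave alone.
- dipped_cupcake_2: Second dipped cupcake, 76 mm wide, 71 mm tall; origin under its centre. Leave alone.
- dipped_cupcake_3: Third dipped cupcake, 76 mm wide, 73 mm tall; origin under its centre. Leave alone.
- kitchen_timer: White wind-up timer with a red knob, 62 mm wide, 44 mm tall; origin under its centre. Leave alone.
Mind the look-alikes: they are no part of the job. What is meant by the t_key is not turquoise, and is the smaller of those in its own colour.

How it is judged:
By the outcome, as a careful person would: the job done as asked, in the order asked, and still so for the second after the job is handed in, with the robot touching nothing.
It also fails if it takes over 64 s, if anything falls off the work surface, if the arm or the gripper's body presses on something with over 40 N, if the wrist force passes 120 N, or if a joint passes its speed limit or range.

## Working session

There is one attempt and no reset: what is moved stays moved. The work goes in short steps, Python scripts to look and compute and a tool call to move; the robot and the scene stay as the last step left them, time stands still between calls to the robot, and variables do not carry over. Pictures are saved under pics/ and viewed, and the job is handed in when it is done.

Besides the shell and the picture viewer there is one more tool, called after ">>>" as a command line: name --argument value ..., lists and objects as JSON in quotes. jog_arm: Moves the arm, as the interface text tells. Its arguments: {"type":"object","properties":{"dr":{"type":"array","items":{"type":"array","items":{"type":"number"}}},"slide":{"type":"array","items":{"type":"array","items":{"type":"number"}}},"gripper":{"type":"array","items":{"type":"number"}},"force":{"type":"number"}},"required":["dr","slide","gripper"]}

```bash
ls; mkdir -p pics; cat > h.py <<'E'
import numpy as np, cv2
from rig import observe, viewer, env
def shot(n,f):
    d=viewer.get_image(n); cv2.imwrite('pics/'+f,d['pixels']); return d
E
python3 - <<'E'
from h import *
s=observe(); print(s); print(env.tcp_to_tips)
import pickle
D={}
for n in('side','top'):
    D[n]=shot(n,n+'0.png'); print(n,D[n]['camera_matrix'],D[n]['R'],D[n]['t'])
pickle.dump(D,open('d0.pkl','wb'))
E
```

```text
pics
{'time_s': 0.0, 'q': array([ 6.22638328e+01,  2.18391931e+01,  7.43864208e+01,  4.76228816e-04,
        8.38597754e+01, -1.23378402e+01]), 'qvel': array([-0.0252998 ,  0.06315045,  0.07377746,  0.02393535, -0.00103872,
       -0.00835731]), 'joint_efforts': array([-8.02044833e-04, -4.48453188e+01, -2.31284362e+01, -2.24033033e-04,
        4.62340759e-03, -1.46393234e-05]), 'position': array([0.14591774, 0.52998148, 0.24171881]), 'tool_rot': array([[ 2.65528319e-01,  9.64102806e-01, -7.00912173e-04],
       [ 9.64101964e-01, -2.65529043e-01, -1.31523891e-03],
       [-1.45413807e-03, -3.26517624e-04, -9.99998889e-01]]), 'ft_force': array([-0.623479  ,  0.32570061, -0.3783167 ]), 'wrist_torque': array([-0.01291994, -0.02553461,  0.0206    ]), 'grip_width': 0.08534797562601679}
0.011
side [[492.57625753   0.         290.61743864]
 [  0.         492.57625753 202.21567959]
 [  0.           0.           1.        ]] [[ 0.95602933 -0.2923569   0.02313776]
 [-0.15448494 -0.56909507 -0.80762937]
 [ 0.2492836   0.76854294 -0.58923632]] [-0.54445382  0.12622101  1.07735257]
top [[382.00714648   0.         274.49858014]
 [  0.         382.00714648 207.34877691]
 [  0.           0.           1.        ]] [[-0.0202049  -0.99926085 -0.03270351]
 [-0.9808786   0.02614496 -0.19285645]
 [ 0.19356893  0.02818153 -0.98068184]] [0.00846675 0.56697679 0.80651573]
```

View pics/side0.png

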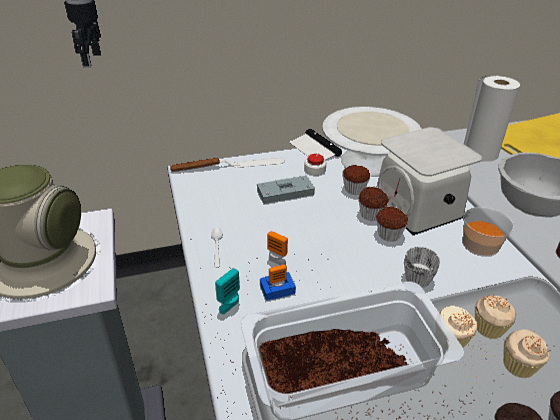

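View pics/top0.png

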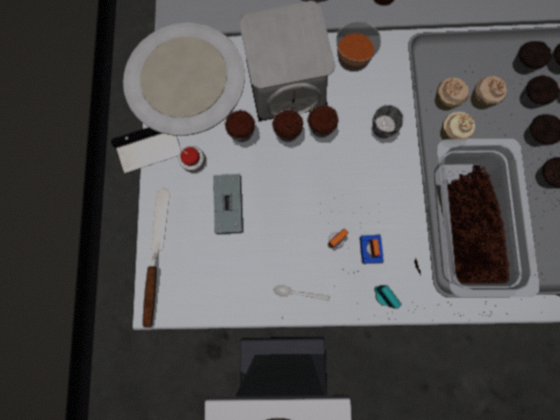

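Possible targets:
- Orange key in the blue block: side (278,275), top (375,247).
- Free-standing orange key: side (277,243), top (338,238). It looks larger.
- Turquoise key: side (228,287), top (388,296).

I'll check these in close crops.

```bash
python3 - <<'E'
import pickle,cv2,numpy as np
D=pickle.load(open('d0.pkl','rb'))
s=D['side']['pixels'][225:305,205:305]; t=D['top']['pixels'][220:270,320:395]
cv2.imwrite('pics/cs.png',cv2.resize(s,None,fx=7,fy=7,interpolation=cv2.INTER_CUBIC))
cv2.imwrite('pics/ct.png',cv2.resize(t,None,fx=10,fy=10,interpolation=cv2.INTER_CUBIC))
t=D['top']['pixels'][165:240,190:265]
s=D['side']['pixels'][165:210,245:325]
a=cv2.resize(t,None,fx=7,fy=7,interpolation=cv2.INTER_CUBIC)
cv2.imwrite('pics/cr.png',a)
cv2.imwrite('pics/crs.png',cv2.resize(s,None,fx=9,fy=9,interpolation=cv2.INTER_CUBIC))
E
```

```text
(no output)
```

View pics/cs.png

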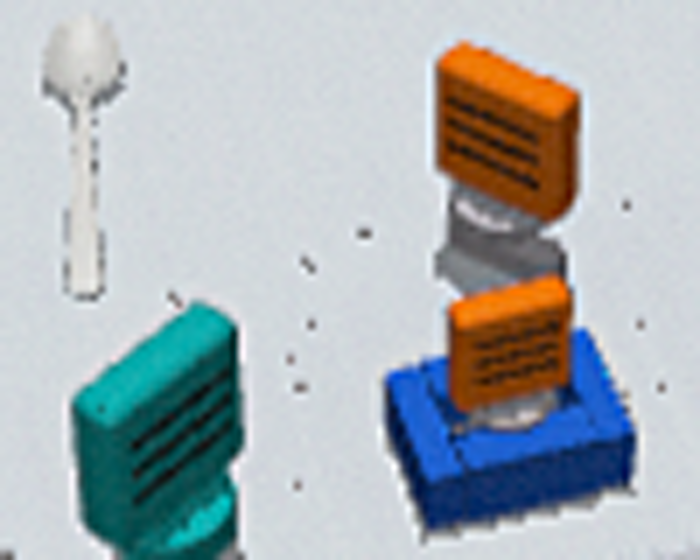

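View pics/ct.png

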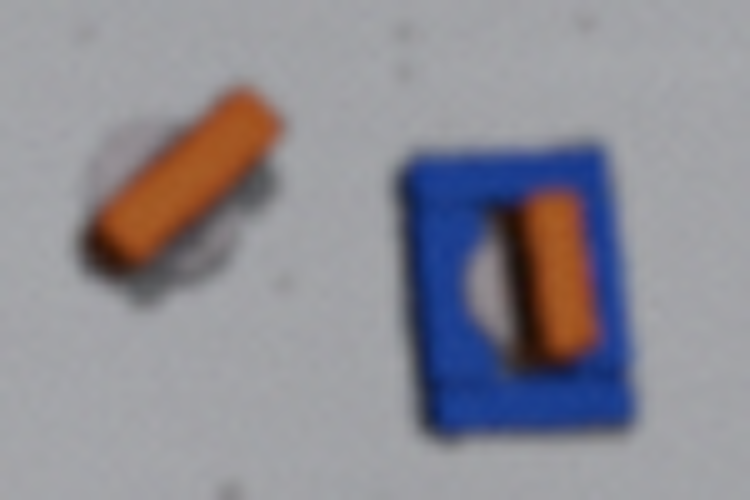

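View pics/cr.png

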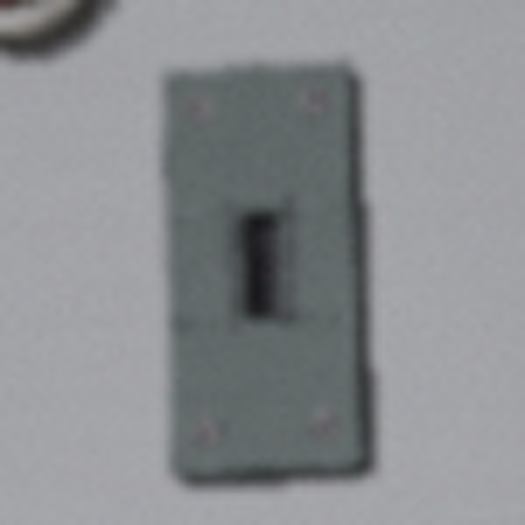

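View pics/crs.png

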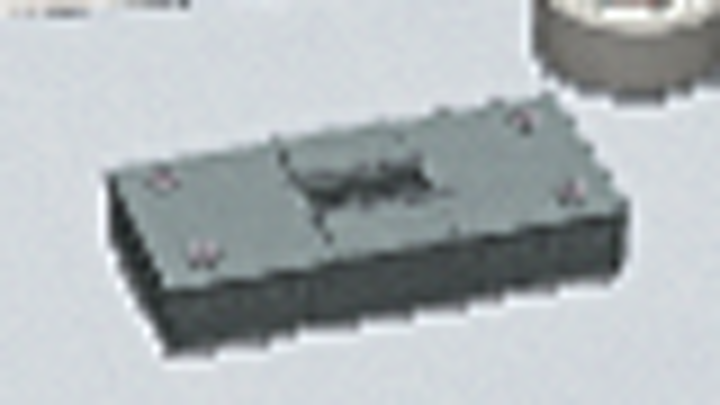

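The smaller orange key, in the blue block at top (375.8,247.3), is the t_key. The other orange key is visibly larger and stands free. Next I'll fit the poses.

```bash
cat > fit.py <<'E'
import numpy as np, cv2
from scipy.optimize import least_squares
def proj(d,X):
    c=np.asarray(X)@d['R'].T+d['t']; p=c@d['camera_matrix'].T; return p[:,:2]/p[:,2:]
def place(pose,P):
    x,y,a=pose; c,s=np.cos(a),np.sin(a); P=np.asarray(P,float)
    return np.c_[x+c*P[:,0]-s*P[:,1], y+s*P[:,0]+c*P[:,1],P[:,2]]
def back(d,uv,z):
    r=d['R'].T@np.linalg.inv(d['camera_matrix'])@np.array([uv[0],uv[1],1.]); C=-d['R'].T@d['t']
    return C+r*(z-C[2])/r[2]
def fit(obs,p0):
    f=lambda p:np.concatenate([(proj(d,place(p,P))-uv).ravel() for d,P,uv in obs])
    r=least_squares(f,p0,x_scale=[.01,.01,.1],loss='soft_l1'); return r.x,f(r.x).reshape(-1,2)
def un(c,f,o): return (np.asarray(c,float)+.5)/f-.5+np.array(o)
E
python3 - <<'E'
from fit import *; import pickle
D=pickle.load(open('d0.pkl','rb')); T,S=D['top'],D['side']
for d in(T,S): print('C',-d['R'].T@d['t'])
h,k=.07,.032
# rail top corners, order: image TL,TR,BR,BL  (world +x up, +y left)
R=[[h,k,.023],[h,-k,.023],[-h,-k,.023],[-h,k,.023]]
ut=un([[163,72],[353,66],[370,468],[177,476]],7,(190,165))
# side: crop corners: left-far(110,178) , far right(550,97), right near(625,205), left near(165,290)
us=un([[550,97],[625,205],[165,290],[110,178]],9,(245,165))
for u in ut: print(back(T,u,.023))
for u in us: print(back(S,u,.023))
c0=back(T,ut.mean(0),.023)
for name,obs in dict(top=[(T,R,ut)]).items():
    p,e=fit(obs,[c0[0],c0[1],0]);print(name,p,np.degrees(p[2]));print(e.round(2))
# slot
print('slot top',back(T,un([260,265],7,(190,165)),.023))
E
```

```text
C [ 0.40019008 -0.02909194  0.90055735]
C [ 0.27144674 -0.91533478  0.7493525 ]
[0.65664685 0.1422104  0.023     ]
[0.65684106 0.07697662 0.023     ]
[0.51845911 0.07170143 0.023     ]
[0.51736174 0.13599245 0.023     ]
[0.6542299  0.13949363 0.023     ]
[0.65712637 0.07917486 0.023     ]
[0.51768182 0.07284952 0.023     ]
[0.5162093  0.13154341 0.023     ]
top [0.58739246 0.10669019 0.03650523] 2.0915956345404116
[[ 0.41  0.18]
 [-0.12 -0.67]
 [-0.2  -0.06]
 [-0.06  0.47]]
slot top [0.58823149 0.10859894 0.023     ]
```

```bash
python3 - <<'E'
from fit import *; import pickle
D=pickle.load(open('d0.pkl','rb')); T,S=D['top'],D['side']
o=(320,220)
pk=un([[412,155],[605,148],[632,420],[432,430]],10,o)
for u in pk: print(back(T,u,.023))
print('park c',back(T,pk.mean(0),.023))
kt=un([[525,195],[578,190],[600,355],[548,362]],10,o)
for u in kt: print('k',back(T,u,.064))
print('key c top',back(T,kt.mean(0),.064))
os_=(205,225)
ks=un([[450,303],[560,275],[572,288],[463,320]],7,os_) # top face: left-back?, etc
for u in ks: print('ks',back(S,u,.064))
print(back(S,ks.mean(0),.064))
ps=un([[387,378],[585,335],[632,432],[425,480]],7,os_)
for u in ps: print('ps',back(S,u,.023))
print(back(S,ps.mean(0),.023))
E
```

```text
[ 0.50342363 -0.20033877  0.023     ]
[ 0.50396921 -0.2443148   0.023     ]
[ 0.44217484 -0.24584737  0.023     ]
[ 0.44092073 -0.2008629   0.023     ]
park c [ 0.47240681 -0.22285832  0.023     ]
k [ 0.48926152 -0.21622864  0.064     ]
k [ 0.49007881 -0.22775709  0.064     ]
k [ 0.45426602 -0.22990475  0.064     ]
k [ 0.45301455 -0.21865774  0.064     ]
key c top [ 0.47157876 -0.22314233  0.064     ]
ks [ 0.45456111 -0.22238581  0.064     ]
ks [ 0.4880091 -0.2197341  0.064    ]
ks [ 0.48979576 -0.22583302  0.064     ]
ks [ 0.45632116 -0.23004808  0.064     ]
[ 0.47208067 -0.22451843  0.064     ]
ps [ 0.43950562 -0.20652688  0.023     ]
ps [ 0.50081576 -0.20504841  0.023     ]
ps [ 0.50242519 -0.2469222   0.023     ]
ps [ 0.43999414 -0.24888205  0.023     ]
[ 0.47043588 -0.22718794  0.023     ]
```

```bash
cat >> h.py <<'E'
from scipy.spatial.transform import Rotation as Ro
def go(xyz,yaw):
    s=observe(); R=s['tool_rot']; c,n=np.cos(np.radians(yaw)),np.sin(np.radians(yaw))
    G=np.c_[[c,n,0],[n,-c,0],[0,0,-1]]
    print('t',round(s['time_s'],2),'pos',s['position'].round(4),'yaw',np.degrees(np.arctan2(R[1,0],R[0,0])).round(2),'w',s['grip_width'].round(4))
    print('slide',(R.T@(np.array(xyz)-s['position'])).round(4),'dr',Ro.from_matrix(R.T@G).as_rotvec().round(4),'F',s['ft_force'].round(2),'M',s['wrist_torque'].round(3),'q6',s['q'][5].round(1))
E
python3 -c "
from h import *
go([.472,-.2235,.2],94)
from fit import *;import pickle
D=pickle.load(open('d0.pkl','rb'));print(back(D['top'],(337,238),.07))"
```

```text
Traceback (most recent call last):
  File "h.py", line 9, in go
    print('t',round(s['time_s'],2),'pos',s['position'].round(4),'yaw',np.degrees(np.arctan2(R[1,0],R[0,0])).round(2),'w',s['grip_width'].round(4))
                                                                                                                         ^^^^^^^^^^^^^^^^^^^^^
AttributeError: 'float' object has no attribute 'round'
```

```bash
sed -i "s/s\['grip_width'\].round(4)/round(s['grip_width'],4)/" h.py
python3 -c "
from h import *
go([.472,-.2235,.2],94)
from fit import *;import pickle
D=pickle.load(open('d0.pkl','rb'));print(back(D['top'],(337,238),.07))"
```

```text
t 0.1 pos [0.1459 0.53   0.2418] yaw 74.6 w 0.0853
slide [-0.6398  0.5145  0.0425] dr [-0.0005  0.0013 -0.3386] F [-0.71  0.24 -0.41] M [0.019 0.011 0.027] q6 -12.3
[ 0.49270772 -0.13956647  0.07      ]
```

>>> jog_arm --dr '[[0,0,0],[0,0,0],[0,0,0],[0,0,0],[0,0,0],[0,0,0],[0,0,0],[0,0,0],[0,0,0],[0,0,0]]' --slide '[[-0.016,0.0128,0],[-0.032,0.0257,0],[-0.032,0.0257,0],[-0.032,0.0257,0],[-0.032,0.0257,0],[-0.032,0.0257,0],[-0.032,0.0257,0],[-0.032,0.0257,0],[-0.032,0.0257,0],[-0.032,0.0257,0]]' --gripper '[0,0,0,0,0,0,0,0,0,0]' --force 40

```text
time_s: 1.1
position: [0.3008, 0.1708, 0.2423]
tool_rot: [[0.265, 0.964, 0.0], [0.964, -0.265, 0.0], [0.0, 0.0, -1.0]]
ft_force: [1.0, 1.0, 0.0]
grip_width: 0.0432
```

>>> jog_arm --dr '[[0,0,0],[0,0,-0.05],[0,0,-0.05],[0,0,-0.05],[0,0,-0.05],[0,0,-0.05],[0,0,-0.05],[0,0,-0.04],[0,0,0],[0,0,0]]' --slide '[[-0.032,0.0257,0.004],[-0.032,0.0257,0.004],[-0.032,0.0257,0.004],[-0.032,0.0257,0.004],[-0.032,0.0257,0.004],[-0.032,0.0257,0.004],[-0.032,0.0257,0.004],[-0.016,0.0128,0.004],[-0.01,0.007,0],[0,0,0]]' --gripper '[0,0,0,0,0,0,0,0,0,0]'

```text
time_s: 2.1
position: [0.4629, -0.1023, 0.21]
tool_rot: [[-0.069, 0.998, -0.001], [0.998, 0.069, 0.0], [0.0, -0.001, -1.0]]
ft_force: [-0.2, 0.7, -1.3]
grip_width: 0.043
```

```bash
python3 -c "
from h import *
go([.472,-.2235,.12],94)"
```

```text
t 2.1 pos [ 0.4629 -0.1023  0.21  ] yaw 93.97 w 0.043
slide [-0.1216  0.0008  0.09  ] dr [-0.0006 -0.0004 -0.0005] F [-0.24  0.73 -1.32] M [ 0.026 -0.024  0.041] q6 -120.8
```

>>> jog_arm --dr '[[0,0,0],[0,0,0],[0,0,0],[0,0,0],[0,0,0],[0,0,0],[0,0,0],[0,0,0],[0,0,0],[0,0,0]]' --slide '[[-0.015,0,0],[-0.03,0,0],[-0.03,0,0],[-0.03,0,0.01],[-0.0165,0.001,0.02],[0,0,0.03],[0,0,0.02],[0,0,0.01],[0,0,0],[0,0,0]]' --gripper '[0,0,0,0,0,0,0,0,0,0]'

```text
time_s: 3.1
position: [0.4725, -0.223, 0.1214]
tool_rot: [[-0.071, 0.997, 0.001], [0.997, 0.071, -0.001], [-0.001, 0.001, -1.0]]
ft_force: [-0.4, -0.1, 0.1]
grip_width: 0.0429
```

```bash
python3 -c "
from h import *
go([.472,-.2235,.046],94)
d=shot('side','s1.png');cv2.imwrite('pics/s1c.png',cv2.resize(d['pixels'][190:310,210:350],None,fx=5,fy=5,interpolation=2))
d=shot('top','t1.png');cv2.imwrite('pics/t1c.png',cv2.resize(d['pixels'][200:300,310:430],None,fx=5,fy=5,interpolation=2))"
```

```text
t 3.1 pos [ 0.4725 -0.223   0.1214] yaw 94.1 w 0.0429
slide [-0.0004 -0.0006  0.0754] dr [0.0011 0.0011 0.0017] F [-0.36 -0.09  0.08] M [-0.035 -0.042 -0.036] q6 -132.4
```

View pics/s1c.png

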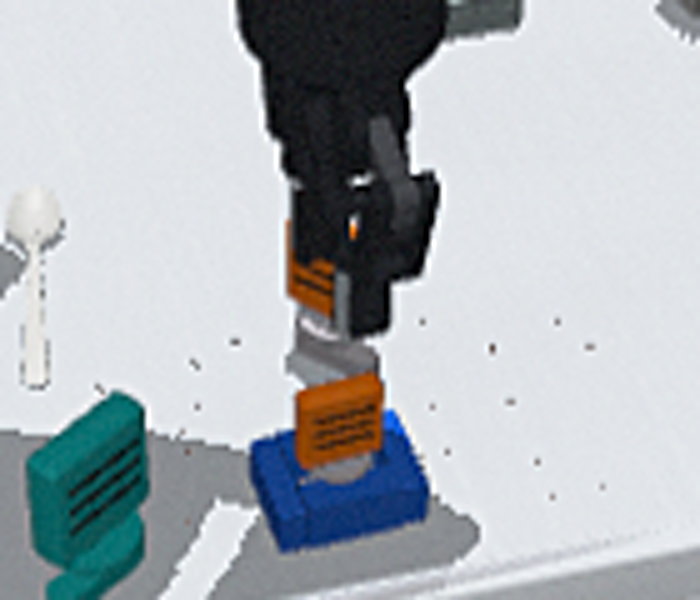

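View pics/t1c.png

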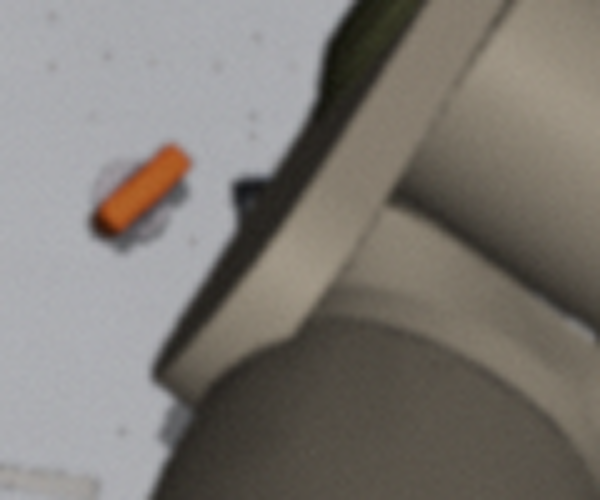

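The gripper is centred above the small key: paddle at side crop (340,420), fingers at (350,290). The arm hides the key in the top view. Descending now.

>>> jog_arm --dr '[[0,0,0],[0,0,0],[0,0,0],[0,0,0],[0,0,0],[0,0,0],[0,0,0],[0,0,0],[0,0,0],[0,0,0]]' --slide '[[0,0,0.005],[0,0,0.01],[0,0,0.01],[0,0,0.01],[0,0,0.01],[0,0,0.01],[0,0,0.01],[0,0,0.0075],[0,0,0.0025],[0,0,0]]' --gripper '[0,0,0,0,0,0,0,0,0,0]'

```text
time_s: 4.2
position: [0.4722, -0.2228, 0.045]
tool_rot: [[-0.071, 0.997, -0.0], [0.997, 0.071, 0.0], [0.0, -0.0, -1.0]]
ft_force: [1.0, -0.8, 0.8]
grip_width: 0.0423
```

```bash
python3 -c "
from h import *
go([.472,-.2235,.046],94)
d=shot('side','s2.png');cv2.imwrite('pics/s2c.png',cv2.resize(d['pixels'][220:310,220:340],None,fx=6,fy=6,interpolation=2))"
```

```text
t 4.2 pos [ 0.4722 -0.2228  0.045 ] yaw 94.08 w 0.0423
slide [-0.0006 -0.0002 -0.001 ] dr [-0.0004 -0.0003  0.0013] F [ 1.05 -0.83  0.78] M [ 0.03  -0.028  0.015] q6 -132.3
```

View pics/s2c.png

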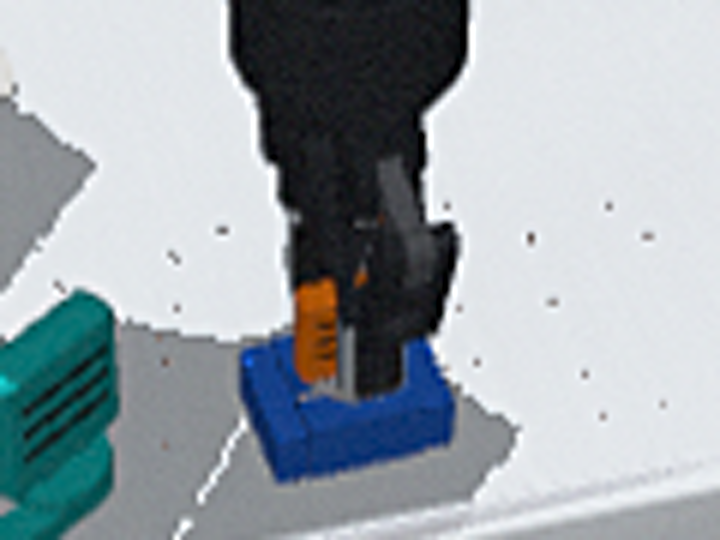

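>>> jog_arm --dr '[[0,0,0],[0,0,0],[0,0,0],[0,0,0],[0,0,0],[0,0,0],[0,0,0],[0,0,0],[0,0,0],[0,0,0]]' --slide '[[-0.0005,0,0],[0,0,0],[0,0,0],[0,0,0],[0,0,0],[0,0,0],[0,0,0],[0,0,0],[0,0,0],[0,0,0]]' --gripper '[-0.4,-0.6,-0.7,-0.75,-0.8,-0.9,-1,-1,-1,-1]' --force 50

```text
time_s: 5.25
position: [0.4724, -0.2236, 0.0457]
tool_rot: [[-0.071, 0.997, 0.001], [0.997, 0.071, -0.001], [-0.001, 0.001, -1.0]]
ft_force: [-0.7, -0.8, 5.3]
grip_width: 0.0111
```

```bash
python3 -c "
from h import *
go([.472,-.2235,.046],94)"
```

```text
t 5.25 pos [ 0.4724 -0.2236  0.0457] yaw 94.08 w 0.0111
slide [ 0.0001 -0.0004 -0.0003] dr [0.0005 0.0007 0.0014] F [-0.73 -0.76  5.34] M [-0.117  0.137 -0.011] q6 -132.4
```

>>> jog_arm --dr '[[0,0,0],[0,0,0],[0,0,0],[0,0,0],[0,0,0],[0,0,0],[0,0,0],[0,0,0],[0,0,0],[0,0,0]]' --slide '[[0,0,-0.005],[0,0,-0.01],[0,0,-0.015],[0,0,-0.02],[0,0,-0.025],[0,0,-0.025],[0,0,-0.02],[0,0,-0.015],[0,0,-0.01],[0,0,0]]' --gripper '[-1,-1,-1,-1,-1,-1,-1,-1,-1,-1]'

```text
time_s: 6.25
position: [0.4725, -0.2235, 0.1916]
tool_rot: [[-0.071, 0.997, 0.002], [0.997, 0.071, -0.001], [-0.002, 0.002, -1.0]]
ft_force: [-0.2, -0.4, -0.9]
grip_width: 0.0113
```

```bash
python3 -c "
from h import *
go([.5873,.1065,.19],92)
d=shot('side','s3.png');cv2.imwrite('pics/s3c.png',cv2.resize(d['pixels'][180:310,220:340],None,fx=5,fy=5,interpolation=2))"
```

```text
t 6.25 pos [ 0.4725 -0.2235  0.1916] yaw 94.09 w 0.0113
slide [0.321  0.138  0.0013] dr [0.0017 0.0015 0.0364] F [-0.18 -0.36 -0.94] M [-0.004 -0.026  0.019] q6 -132.4
```

View pics/s3c.png

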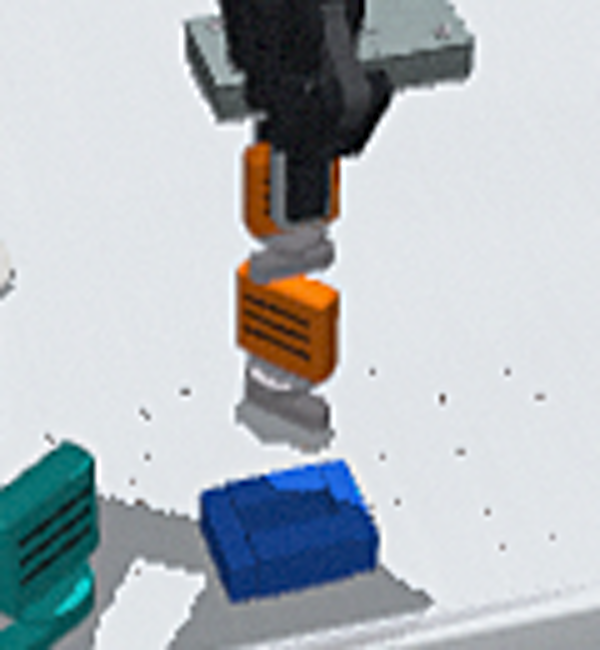

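```bash
cat > ov.py <<'E'
from fit import *
def outline(key):  # list of polylines in key frame
    L=[]
    def box(hx,hy,z):L.append([[hx,hy,z],[-hx,hy,z],[-hx,-hy,z],[hx,-hy,z],[hx,hy,z]])
    box(.018,.006,.060);box(.018,.006,.023)
    a=np.linspace(0,2*np.pi,40)
    for z in(.019,.023):L.append(np.c_[.014*np.cos(a),.014*np.sin(a),0*a+z])
    for z,r,h in((.009,.005,.012),(.002,.005,.012),(0,.004,.012)):
        L.append(np.c_[np.sign(np.cos(a)+1e-9)*h+r*np.cos(a),r*np.sin(a),0*a+z])
    return L
def draw(d,polys,crop,f,fn,col=(0,255,255)):
    x0,y0,x1,y1=crop
    im=cv2.resize(d['pixels'][y0:y1,x0:x1],None,fx=f,fy=f,interpolation=cv2.INTER_CUBIC)
    for P in polys:
        p=(proj(d,P)-[x0,y0]+.5)*f-.5
        cv2.polylines(im,[np.round(p*8).astype(int)],False,col,1,cv2.LINE_AA,3)
    cv2.imwrite(fn,im)
E
python3 - <<'E'
from h import *; from ov import *
d=viewer.get_image('side'); s=observe()
p=s['position'];ps=(p[0],p[1],np.radians(4.08))
z=p[2]-.0457+.004
P=[place(ps,q)+[0,0,z] for q in outline(0)]
draw(d,P,(262,200,296,240),20,'pics/s4.png')
E
```

```text
(no output)
```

View pics/s4.png

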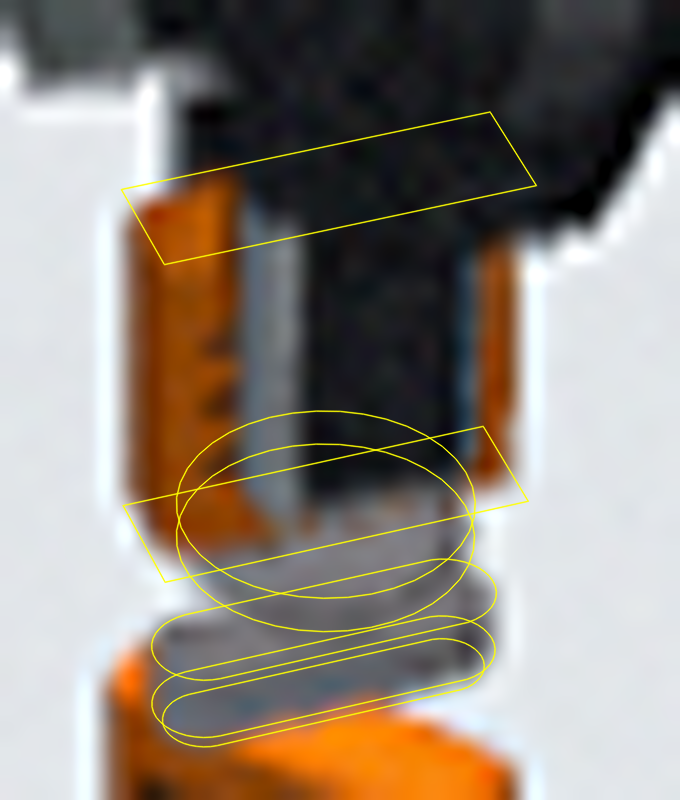

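```bash
cat > rail.py <<'E'
from ov import *; import pickle,sys
D=pickle.load(open('d0.pkl','rb')); T,S=D['top'],D['side']
ps=(float(sys.argv[1]),float(sys.argv[2]),np.radians(float(sys.argv[3])))
def rect(hx,hy,z): return [[hx,hy,z],[-hx,hy,z],[-hx,-hy,z],[hx,-hy,z],[hx,hy,z]]
P=[place(ps,q) for q in (rect(.07,.032,.023),rect(.07,.032,0),rect(.0185,.00625,.023))]
draw(T,P,(205,165,255,245),10 if 0 else 7,'pics/rt.png'); draw(S,P,(250,170,322,210),11,'pics/rs.png')
E
python3 rail.py .587 .1065 2.3
```

```text
(no output)
```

View pics/rt.png

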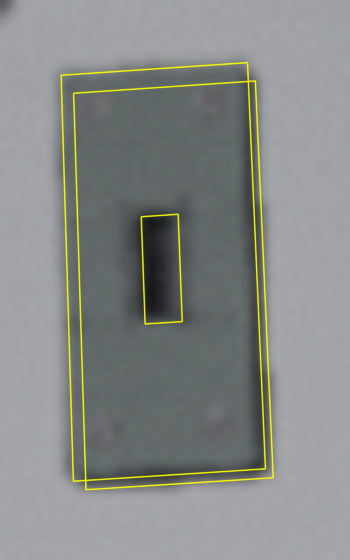

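View pics/rs.png

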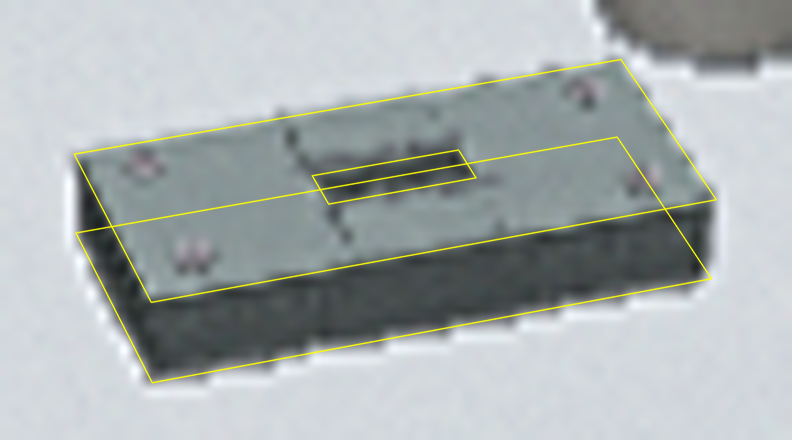

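>>> jog_arm --dr '[[0,0,0],[0,0,0],[0,0,0],[0,0,0],[0,0,0],[0,0,0],[0,0,0],[0,0,0],[0,0,0],[0,0,0]]' --slide '[[0.01,0.0043,0],[0.02,0.0086,0],[0.03,0.0129,0],[0.04,0.0172,0],[0.04,0.0172,0],[0.04,0.0172,0],[0.04,0.0172,0],[0.04,0.0172,0],[0.03,0.0129,0],[0.02,0.0086,0]]' --gripper '[-1,-1,-1,-1,-1,-1,-1,-1,-1,-1]'

```text
time_s: 7.35
position: [0.583, 0.0985, 0.1893]
tool_rot: [[-0.073, 0.997, -0.002], [0.997, 0.073, 0.0], [0.001, -0.002, -1.0]]
ft_force: [0.3, 0.3, -1.7]
grip_width: 0.0115
```

>>> jog_arm --dr '[[0,0,0.006],[0,0,0.01],[0,0,0.01],[0,0,0.006],[0,0,0],[0,0,0],[0,0,0],[0,0,0],[0,0,0],[0,0,0]]' --slide '[[0.011,0.0044,0],[0,0,0.01],[0,0,0.02],[0,0,0.03],[0,0,0.03],[0,0,0.01],[0,0,0],[0,0,0],[0,0,0],[0,0,0]]' --gripper '[-1,-1,-1,-1,-1,-1,-1,-1,-1,-1]'

```text
time_s: 8.35
position: [0.5872, 0.1065, 0.0915]
tool_rot: [[-0.039, 0.999, 0.002], [0.999, 0.039, -0.0], [-0.0, 0.002, -1.0]]
ft_force: [0.3, 0.3, -1.1]
grip_width: 0.0111
```

```bash
python3 - <<'E'
from h import *; from ov import *
go([.5875,.107,.09],92.2)
d=viewer.get_image('side'); s=observe(); t=shot('top','t5.png')
p=s['position'];R=s['tool_rot'];ps=(p[0],p[1],np.arctan2(R[1,0],R[0,0])-np.pi/2)
z=p[2]-.0457+.004
P=[place(ps,q)+[0,0,z] for q in outline(0)]
def rect(hx,hy,z): return [[hx,hy,z],[-hx,hy,z],[-hx,-hy,z],[hx,-hy,z],[hx,hy,z]]
P+=[place((.5875,.107,np.radians(2.2)),q) for q in (rect(.07,.032,.023),rect(.0185,.00625,.023))]
draw(d,P,(245,125,325,210),9,'pics/s5.png')
draw(t,P,(185,150,275,250),6,'pics/t5c.png')
E
```

```text
t 8.35 pos [0.5872 0.1065 0.0915] yaw 92.24 w 0.0111
slide [0.0005 0.0003 0.0015] dr [0.0022 0.0001 0.0007] F [ 0.35  0.28 -1.1 ] M [ 0.036  0.009 -0.026] q6 -93.3
```

View pics/s5.png

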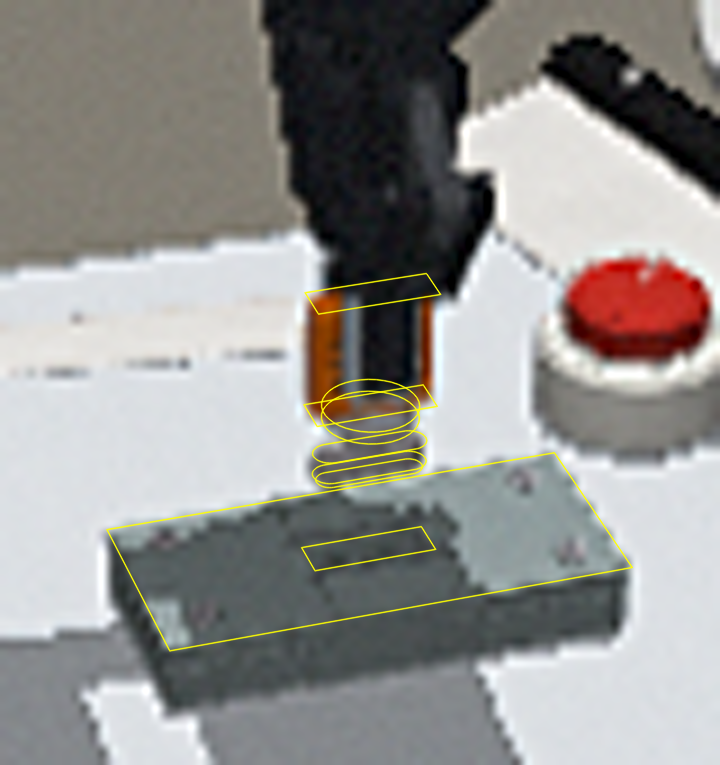

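View pics/t5c.png

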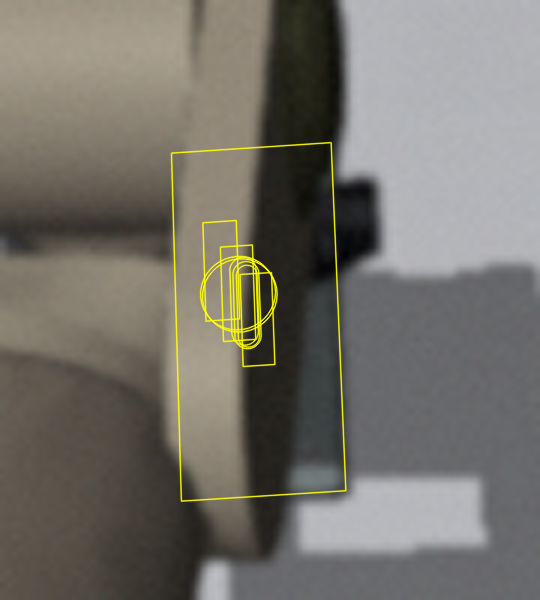

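>>> jog_arm --dr '[[0,0,0],[0,0,0],[0,0,0],[0,0,0],[0,0,0],[0,0,0],[0,0,0],[0,0,0],[0,0,0],[0,0,0]]' --slide '[[0.0003,0.0002,0.003],[0,0,0.006],[0,0,0.006],[0,0,0.005],[0,0,0.003],[0,0,0],[0,0,0],[0,0,0],[0,0,0],[0,0,0]]' --gripper '[-1,-1,-1,-1,-1,-1,-1,-1,-1,-1]'

```text
time_s: 9.45
position: [0.587, 0.1069, 0.0675]
tool_rot: [[-0.039, 0.999, 0.0], [0.999, 0.039, -0.0], [-0.0, 0.0, -1.0]]
ft_force: [-1.0, -0.2, -2.1]
grip_width: 0.0112
```

```bash
cat > look.py <<'E'
from h import *; from ov import *; import sys
go([.5875,.107,.0457],92.2)
d=viewer.get_image('side'); s=observe()
p=s['position'];R=s['tool_rot'];ps=(p[0],p[1],np.arctan2(R[1,0],R[0,0])-np.pi/2)
z=p[2]-.0457+.004
def rect(hx,hy,z): return [[hx,hy,z],[-hx,hy,z],[-hx,-hy,z],[hx,-hy,z],[hx,hy,z]]
P=[place(ps,q)+[0,0,z] for q in outline(0)] if len(sys.argv)>2 else []
draw(d,P,(265,150,315,205),13,'pics/'+sys.argv[1])
E
python3 look.py s6.png
```

```text
t 9.45 pos [0.587  0.1069 0.0675] yaw 92.25 w 0.0112
slide [0.0001 0.0005 0.0218] dr [0.0003 0.     0.0008] F [-0.96 -0.18 -2.11] M [ 0.02   0.078 -0.002] q6 -93.3
```

View pics/s6.png

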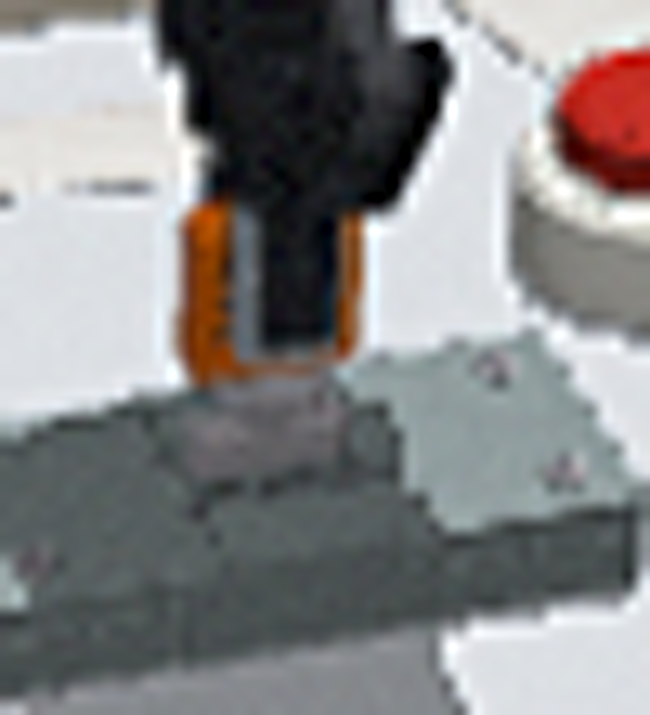

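The foot hovers just over the slot, at crop (270,450). Descending slowly while watching the force.

>>> jog_arm --dr '[[0,0,0],[0,0,0],[0,0,0],[0,0,0],[0,0,0],[0,0,0],[0,0,0],[0,0,0],[0,0,0],[0,0,0]]' --slide '[[0,0.0003,0.001],[0,0,0.001],[0,0,0.0005],[0,0,0.0005],[0,0,0.0005],[0,0,0.0005],[0,0,0.0005],[0,0,0],[0,0,0],[0,0,0]]' --gripper '[-1,-1,-1,-1,-1,-1,-1,-1,-1,-1]'

```text
time_s: 10.5
position: [0.5873, 0.1069, 0.0628]
tool_rot: [[-0.039, 0.999, 0.0], [0.999, 0.039, -0.0], [-0.0, 0.0, -1.0]]
ft_force: [-0.6, 0.0, -1.4]
grip_width: 0.0109
```

```bash
python3 look.py s7.png
```

```text
t 10.5 pos [0.5873 0.1069 0.0628] yaw 92.25 w 0.0109
slide [0.0001 0.0002 0.0171] dr [0.0001 0.     0.0008] F [-0.58  0.01 -1.44] M [ 0.021 -0.03  -0.035] q6 -93.3
```

>>> jog_arm --dr '[[0,0,0],[0,0,0],[0,0,0],[0,0,0],[0,0,0],[0,0,0],[0,0,0],[0,0,0],[0,0,0],[0,0,0]]' --slide '[[0,0,0.0005],[0,0,0.0005],[0,0,0.0005],[0,0,0.0005],[0,0,0.0005],[0,0,0.0005],[0,0,0.0005],[0,0,0],[0,0,0],[0,0,0]]' --gripper '[-1,-1,-1,-1,-1,-1,-1,-1,-1,-1]'

```text
time_s: 11.55
position: [0.5872, 0.1069, 0.0593]
tool_rot: [[-0.039, 0.999, -0.0], [0.999, 0.039, 0.0], [0.0, -0.0, -1.0]]
ft_force: [0.5, -0.1, -1.2]
grip_width: 0.011
```

```bash
python3 look.py s8.png
```

```text
t 11.55 pos [0.5872 0.1069 0.0593] yaw 92.25 w 0.011
slide [0.0001 0.0003 0.0136] dr [-0.     -0.      0.0008] F [ 0.47 -0.07 -1.23] M [-0.017  0.007 -0.038] q6 -93.3
```

View pics/s8.png

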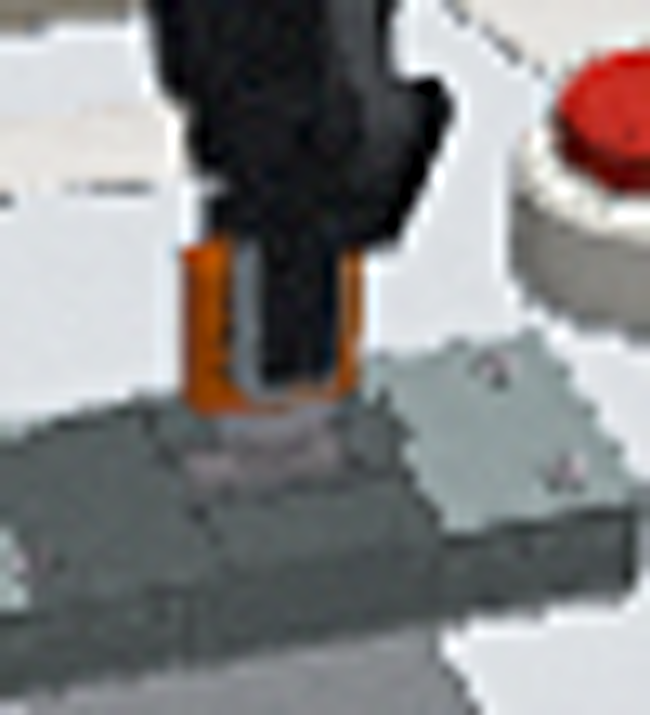

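The foot is about 5 mm into the slot and meets no resistance. Continuing down.

>>> jog_arm --dr '[[0,0,0],[0,0,0],[0,0,0],[0,0,0],[0,0,0],[0,0,0],[0,0,0],[0,0,0],[0,0,0],[0,0,0]]' --slide '[[0,0,0.0005],[0,0,0.001],[0,0,0.0015],[0,0,0.0015],[0,0,0.0015],[0,0,0.0015],[0,0,0.0015],[0,0,0.001],[0,0,0.0005],[0,0,0]]' --gripper '[-1,-1,-1,-1,-1,-1,-1,-1,-1,-1]'

```text
time_s: 12.6
position: [0.5872, 0.1069, 0.0488]
tool_rot: [[-0.039, 0.999, -0.0], [0.999, 0.039, 0.0], [0.0, -0.0, -1.0]]
ft_force: [-0.2, 0.3, -1.8]
grip_width: 0.0114
```

```bash
python3 look.py s9.png
```

```text
t 12.6 pos [0.5872 0.1069 0.0488] yaw 92.24 w 0.0114
slide [0.0001 0.0003 0.0031] dr [-0.     -0.      0.0007] F [-0.15  0.32 -1.82] M [ 0.071 -0.017 -0.037] q6 -93.3
```

>>> jog_arm --dr '[[0,0,0],[0,0,0],[0,0,0],[0,0,0],[0,0,0],[0,0,0],[0,0,0],[0,0,0],[0,0,0],[0,0,0]]' --slide '[[0,0,0.0005],[0,0,0.0005],[0,0,0.0005],[0,0,0.0005],[0,0,0.0005],[0,0,0.0003],[0,0,0],[0,0,0],[0,0,0],[0,0,0]]' --gripper '[-1,-1,-1,-1,-1,-1,-1,-1,-1,-1]'

```text
time_s: 13.65
position: [0.5873, 0.1069, 0.0461]
tool_rot: [[-0.039, 0.999, 0.0], [0.999, 0.039, 0.0], [-0.0, 0.0, -1.0]]
ft_force: [-0.0, -0.3, -1.5]
grip_width: 0.0112
```

```bash
python3 look.py s10.png
```

```text
t 13.65 pos [0.5873 0.1069 0.0461] yaw 92.25 w 0.0112
slide [0.0001 0.0002 0.0004] dr [0.0001 0.     0.0008] F [-0.02 -0.33 -1.47] M [-0.03   0.004  0.006] q6 -93.3
```

View pics/s10.png

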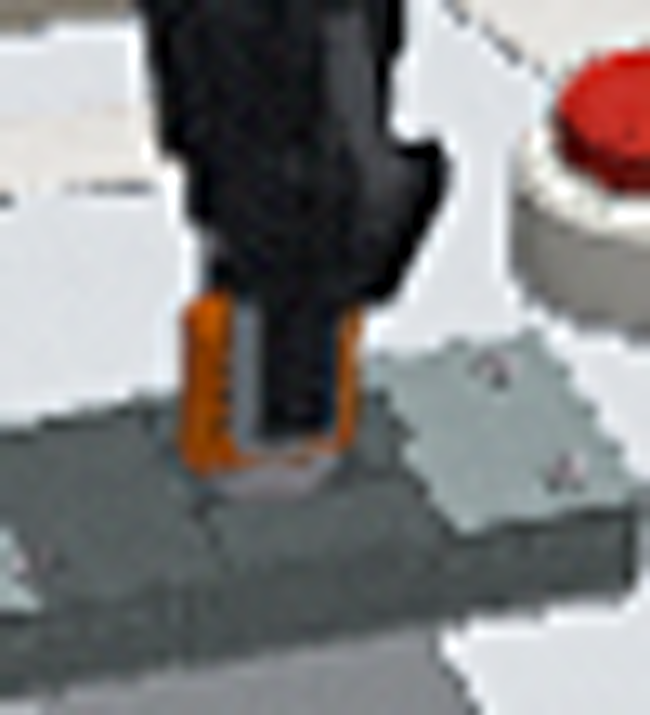

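>>> jog_arm --dr '[[0,0,0],[0,0,0],[0,0,0],[0,0,0],[0,0,0],[0,0,0],[0,0,0],[0,0,0],[0,0,0],[0,0,0]]' --slide '[[0,0,0.0003],[0,0,0.0003],[0,0,0.0002],[0,0,0],[0,0,0],[0,0,0],[0,0,0],[0,0,0],[0,0,0],[0,0,0]]' --gripper '[-1,-1,-1,-1,-1,-1,-1,-1,-1,-1]'

```text
time_s: 14.7
position: [0.5873, 0.1069, 0.0457]
tool_rot: [[-0.039, 0.999, 0.0], [0.999, 0.039, -0.0], [-0.0, 0.0, -1.0]]
ft_force: [-1.8, 0.8, 5.5]
grip_width: 0.011
```

```bash
python3 -c "
from h import *
go([.5875,.107,.0457],92.2)"
```

```text
t 14.7 pos [0.5873 0.1069 0.0457] yaw 92.25 w 0.011
slide [0.0001 0.0002 0.    ] dr [0.0005 0.     0.0008] F [-1.81  0.85  5.5 ] M [-0.039  0.326 -0.025] q6 -93.3
```

Seated: about 7 N of contact force at TCP z 45.7 mm. I'll ease off slightly and turn about 30° clockwise, which is below the earliest pad contact.

>>> jog_arm --dr '[[0,0,0],[0,0,0],[0,0,0.03],[0,0,0.07],[0,0,0.1],[0,0,0.1],[0,0,0.1],[0,0,0.07],[0,0,0.03],[0,0,0]]' --slide '[[0,0,-0.0003],[0,0,0],[0,0,0],[0,0,0],[0,0,0],[0,0,0],[0,0,0],[0,0,0],[0,0,0],[0,0,0]]' --gripper '[-1,-1,-1,-1,-1,-1,-1,-1,-1,-1]'

```text
time_s: 15.7
position: [0.5877, 0.1069, 0.0458]
tool_rot: [[0.445, 0.896, 0.001], [0.896, -0.445, 0.0], [0.001, 0.001, -1.0]]
ft_force: [0.9, 0.3, 3.2]
grip_width: 0.0112
```

```bash
cat > st.py <<'E'
from h import *
s=observe();R=s['tool_rot'];y=np.degrees(np.arctan2(R[1,0],R[0,0]))
c,n=np.cos(np.radians(y)),np.sin(np.radians(y))
G=np.c_[[c,n,0],[n,-c,0],[0,0,-1]]
print('t',round(s['time_s'],2),'turn',round(92.2-y,2),'p',(s['position']*1e3).round(2),'F',s['ft_force'].round(2),'Ftool',(R.T@s['ft_force']).round(2),'M',s['wrist_torque'].round(3),'w',round(s['grip_width'],4),'e6',s['joint_efforts'][5].round(3),'q6',s['q'][5].round(1))
E
python3 st.py
```

```text
t 15.7 turn 28.62 p [587.73 106.88  45.77] F [0.91 0.28 3.17] Ftool [ 0.66  0.69 -3.17] M [-0.005 -0.086  0.004] w 0.0112 e6 0.317 q6 -64.6
```

>>> jog_arm --dr '[[0,0,0.03],[0,0,0.04],[0,0,0.04],[0,0,0.03],[0,0,0],[0,0,0],[0,0,0],[0,0,0],[0,0,0],[0,0,0]]' --slide '[[0,0,0],[0,0,0],[0,0,0],[0,0,0],[0,0,0],[0,0,0],[0,0,0],[0,0,0],[0,0,0],[0,0,0]]' --gripper '[-1,-1,-1,-1,-1,-1,-1,-1,-1,-1]'

```text
time_s: 16.7
position: [0.5876, 0.1069, 0.0458]
tool_rot: [[0.565, 0.825, 0.001], [0.825, -0.565, -0.0], [0.001, 0.001, -1.0]]
ft_force: [1.6, 0.4, 4.9]
grip_width: 0.0112
```

```bash
cat > st.py <<'E'
from h import *
A=[]
for i in range(4):
    s=observe();A.append([*s['ft_force'],*s['wrist_torque'],s['joint_efforts'][5],*(s['position']*1e3)])
    if i<3: viewer.get_image('side')
A=np.array(A);m=A.mean(0);R=s['tool_rot'];y=np.degrees(np.arctan2(R[1,0],R[0,0]))
print('t',round(s['time_s'],2),'turn',round(92.2-y,2),'p',m[7:].round(2),'F',m[:3].round(2),'M',m[3:6].round(3),'Mz all',A[:,5].round(3),'e6',A[:,6].round(3))
E
python3 st.py
```

```text
t 16.85 turn 36.61 p [587.6  106.9   45.77] F [ 1.98 -0.05  5.17] M [-0.01  -0.317  0.   ] Mz all [ 0.003 -0.022  0.034 -0.013] e6 [0.003 0.003 0.004 0.004]
```

>>> jog_arm --dr '[[0,0,0.02],[0,0,0.02],[0,0,0.02],[0,0,0.01],[0,0,0],[0,0,0],[0,0,0],[0,0,0],[0,0,0],[0,0,0]]' --slide '[[0,0,0],[0,0,0],[0,0,0],[0,0,0],[0,0,0],[0,0,0],[0,0,0],[0,0,0],[0,0,0],[0,0,0]]' --gripper '[-1,-1,-1,-1,-1,-1,-1,-1,-1,-1]'

```text
time_s: 17.85
position: [0.5874, 0.1069, 0.0457]
tool_rot: [[0.621, 0.784, 0.0], [0.784, -0.621, -0.0], [0.0, 0.0, -1.0]]
ft_force: [0.9, 0.3, 6.1]
grip_width: 0.0113
```

```bash
python3 st.py
```

```text
t 18.0 turn 40.61 p [587.4  106.9   45.75] F [0.67 0.04 6.23] M [-0.029 -0.143 -0.026] Mz all [-0.036  0.011 -0.04  -0.04 ] e6 [-0.007 -0.007 -0.007 -0.007]
```

>>> jog_arm --dr '[[0,0,0.02],[0,0,0.02],[0,0,0.02],[0,0,0.01],[0,0,0],[0,0,0],[0,0,0],[0,0,0],[0,0,0],[0,0,0]]' --slide '[[0,0,0],[0,0,0],[0,0,0],[0,0,0],[0,0,0],[0,0,0],[0,0,0],[0,0,0],[0,0,0],[0,0,0]]' --gripper '[-1,-1,-1,-1,-1,-1,-1,-1,-1,-1]'

```text
time_s: 19.0
position: [0.5873, 0.1069, 0.0458]
tool_rot: [[0.675, 0.738, 0.0], [0.738, -0.675, -0.0], [0.0, 0.0, -1.0]]
ft_force: [1.4, 0.5, 5.7]
grip_width: 0.0112
```

```bash
python3 st.py
```

```text
t 19.15 turn 44.62 p [587.33 106.92  45.76] F [0.74 0.07 6.06] M [-0.036 -0.086 -0.008] Mz all [ 0.049 -0.045  0.    -0.035] e6 [-0.005 -0.005 -0.005 -0.005]
```

>>> jog_arm --dr '[[0,0,0.02],[0,0,0.02],[0,0,0.02],[0,0,0.01],[0,0,0],[0,0,0],[0,0,0],[0,0,0],[0,0,0],[0,0,0]]' --slide '[[0,0,0],[0,0,0],[0,0,0],[0,0,0],[0,0,0],[0,0,0],[0,0,0],[0,0,0],[0,0,0],[0,0,0]]' --gripper '[-1,-1,-1,-1,-1,-1,-1,-1,-1,-1]'

```text
time_s: 20.15
position: [0.5873, 0.1069, 0.0458]
tool_rot: [[0.725, 0.689, 0.0], [0.689, -0.725, -0.0], [0.0, 0.0, -1.0]]
ft_force: [0.1, 0.9, 6.6]
grip_width: 0.0111
```

```bash
python3 st.py
```

```text
t 20.3 turn 48.63 p [587.29 106.91  45.75] F [0.1  0.37 6.3 ] M [-0.033 -0.066  0.003] Mz all [-0.015  0.014  0.012  0.003] e6 [-0.004 -0.004 -0.004 -0.004]
```

>>> jog_arm --dr '[[0,0,0.02],[0,0,0.02],[0,0,0.02],[0,0,0.01],[0,0,0],[0,0,0],[0,0,0],[0,0,0],[0,0,0],[0,0,0]]' --slide '[[0,0,0],[0,0,0],[0,0,0],[0,0,0],[0,0,0],[0,0,0],[0,0,0],[0,0,0],[0,0,0],[0,0,0]]' --gripper '[-1,-1,-1,-1,-1,-1,-1,-1,-1,-1]'

```text
time_s: 21.3
position: [0.5873, 0.1069, 0.0458]
tool_rot: [[0.771, 0.637, 0.0], [0.637, -0.771, -0.0], [0.0, 0.0, -1.0]]
ft_force: [0.1, -0.3, 5.7]
grip_width: 0.0113
```

```bash
python3 st.py
```

```text
t 21.45 turn 52.65 p [587.27 106.92  45.75] F [0.41 0.04 6.14] M [-0.001 -0.051  0.031] Mz all [ 0.032  0.042 -0.001  0.049] e6 [-0.002 -0.002 -0.002 -0.002]
```

>>> jog_arm --dr '[[0,0,0.02],[0,0,0.02],[0,0,0.012],[0,0,0],[0,0,0],[0,0,0],[0,0,0],[0,0,0],[0,0,0],[0,0,0]]' --slide '[[0,0,0],[0,0,0],[0,0,0],[0,0,0],[0,0,0],[0,0,0],[0,0,0],[0,0,0],[0,0,0],[0,0,0]]' --gripper '[-1,-1,-1,-1,-1,-1,-1,-1,-1,-1]'

```text
time_s: 22.45
position: [0.5874, 0.107, 0.0457]
tool_rot: [[0.803, 0.596, 0.0], [0.596, -0.803, 0.0], [0.0, 0.0, -1.0]]
ft_force: [-0.3, 0.1, 6.9]
grip_width: 0.0113
```

```bash
python3 st.py
```

```text
t 22.6 turn 55.63 p [587.36 107.02  45.75] F [0.53 0.48 6.01] M [ 0.098 -0.139  0.014] Mz all [ 0.023  0.044 -0.01   0.001] e6 [0.012 0.012 0.012 0.012]
```

>>> jog_arm --dr '[[0,0,0.02],[0,0,0.02],[0,0,0],[0,0,0],[0,0,0],[0,0,0],[0,0,0],[0,0,0],[0,0,0],[0,0,0]]' --slide '[[0,0,0],[0,0,0],[0,0,0],[0,0,0],[0,0,0],[0,0,0],[0,0,0],[0,0,0],[0,0,0],[0,0,0]]' --gripper '[-1,-1,-1,-1,-1,-1,-1,-1,-1,-1]'

```text
time_s: 23.6
position: [0.5875, 0.1071, 0.0457]
tool_rot: [[0.826, 0.563, 0.001], [0.563, -0.826, 0.0], [0.001, 0.0, -1.0]]
ft_force: [0.4, 1.6, 4.3]
grip_width: 0.0113
```

```bash
python3 st.py
```

```text
t 23.75 turn 57.92 p [587.48 107.15  45.76] F [0.87 1.3  4.54] M [ 0.22  -0.218 -0.015] Mz all [-0.048 -0.022  0.04  -0.029] e6 [0.002 0.002 0.002 0.002]
```

There's a side push along tool +x, so one pad is touching first. I'll give way along +x and turn a little more.

>>> jog_arm --dr '[[0,0,0],[0,0,0],[0,0,0.02],[0,0,0],[0,0,0],[0,0,0],[0,0,0],[0,0,0],[0,0,0],[0,0,0]]' --slide '[[0.0002,0,0],[0.0002,0,0],[0,0,0],[0,0,0],[0,0,0],[0,0,0],[0,0,0],[0,0,0],[0,0,0],[0,0,0]]' --gripper '[-1,-1,-1,-1,-1,-1,-1,-1,-1,-1]'

```text
time_s: 24.75
position: [0.5877, 0.1073, 0.0458]
tool_rot: [[0.837, 0.547, 0.0], [0.547, -0.837, 0.0], [0.0, 0.0, -1.0]]
ft_force: [1.2, 0.9, 6.7]
grip_width: 0.0113
```

```bash
sed -i "s/^print(/print('Ftool',(R.T@m[:3]).round(2),'Mtool',(R.T@m[3:6]).round(3));print(/" st.py; python3 st.py
```

```text
Ftool [ 0.66 -0.2  -6.02] Mtool [0.09  0.159 0.029]
t 24.9 turn 59.06 p [587.65 107.3   45.77] F [0.44 0.52 6.02] M [ 0.162 -0.084 -0.029] Mz all [-0.038 -0.056 -0.017 -0.005] e6 [-0.003 -0.003 -0.003 -0.003]
```

>>> jog_arm --dr '[[0,0,0],[0,0,0.02],[0,0,0.02],[0,0,0],[0,0,0],[0,0,0],[0,0,0],[0,0,0],[0,0,0],[0,0,0]]' --slide '[[0.0002,0,0],[0.0002,0,0],[0,0,0],[0,0,0],[0,0,0],[0,0,0],[0,0,0],[0,0,0],[0,0,0],[0,0,0]]' --gripper '[-1,-1,-1,-1,-1,-1,-1,-1,-1,-1]'

```text
time_s: 25.9
position: [0.588, 0.1076, 0.0457]
tool_rot: [[0.859, 0.513, 0.0], [0.513, -0.859, 0.0], [0.0, -0.0, -1.0]]
ft_force: [0.8, 1.3, 5.7]
grip_width: 0.0113
```

```bash
python3 st.py
```

```text
Ftool [ 0.54 -1.01 -5.48] Mtool [0.084 0.175 0.   ]
t 26.05 turn 61.35 p [587.98 107.58  45.75] F [-0.05  1.15  5.48] M [ 0.162 -0.107 -0.   ] Mz all [-0.017  0.005 -0.003  0.014] e6 [-0.012 -0.012 -0.012 -0.012]
```

>>> jog_arm --dr '[[0,0,0],[0,0,0],[0,0,0.02],[0,0,0.02],[0,0,0],[0,0,0],[0,0,0],[0,0,0],[0,0,0],[0,0,0]]' --slide '[[0.0002,0,0],[0.0002,0,0],[0.0002,0,0],[0,0,0],[0,0,0],[0,0,0],[0,0,0],[0,0,0],[0,0,0],[0,0,0]]' --gripper '[-1,-1,-1,-1,-1,-1,-1,-1,-1,-1]'

```text
time_s: 27.05
position: [0.5883, 0.1078, 0.0457]
tool_rot: [[0.878, 0.478, -0.0], [0.478, -0.878, 0.0], [0.0, -0.0, -1.0]]
ft_force: [0.1, 0.3, 6.2]
grip_width: 0.0113
```

```bash
python3 st.py
```

```text
Ftool [-0.1  -0.4  -6.77] Mtool [0.084 0.012 0.011]
t 27.2 turn 63.64 p [588.34 107.79  45.75] F [-0.28  0.3   6.77] M [ 0.08   0.03  -0.011] Mz all [-0.009 -0.028  0.019 -0.026] e6 [0.018 0.018 0.018 0.018]
```

>>> jog_arm --dr '[[0,0,0],[0,0,0.02],[0,0,0.02],[0,0,0],[0,0,0],[0,0,0],[0,0,0],[0,0,0],[0,0,0],[0,0,0]]' --slide '[[0,0,0],[0,0,0],[0,0,0],[0,0,0],[0,0,0],[0,0,0],[0,0,0],[0,0,0],[0,0,0],[0,0,0]]' --gripper '[-1,-1,-1,-1,-1,-1,-1,-1,-1,-1]'

```text
time_s: 28.2
position: [0.5884, 0.1078, 0.0457]
tool_rot: [[0.897, 0.443, 0.0], [0.443, -0.897, 0.0], [0.0, -0.0, -1.0]]
ft_force: [0.5, -0.4, 5.5]
grip_width: 0.0109
```

```bash
python3 st.py
```

```text
Ftool [ 0.28 -0.55 -6.02] Mtool [ 0.099  0.069 -0.079]
t 28.35 turn 65.93 p [588.42 107.82  45.74] F [0.01 0.61 6.02] M [ 0.119 -0.018  0.079] Mz all [0.1   0.059 0.071 0.085] e6 [0.068 0.068 0.068 0.068]
```

>>> jog_arm --dr '[[0,0,0],[0,0,0.01],[0,0,0.01],[0,0,0],[0,0,0],[0,0,0],[0,0,0],[0,0,0],[0,0,0],[0,0,0]]' --slide '[[0,0,0],[0,0,0],[0,0,0],[0,0,0],[0,0,0],[0,0,0],[0,0,0],[0,0,0],[0,0,0],[0,0,0]]' --gripper '[-1,-1,-1,-1,-1,-1,-1,-1,-1,-1]'

```text
time_s: 29.35
position: [0.5884, 0.1078, 0.0457]
tool_rot: [[0.905, 0.425, 0.0], [0.425, -0.905, 0.0], [0.0, -0.0, -1.0]]
ft_force: [-0.3, 1.2, 6.2]
grip_width: 0.0114
```

```bash
python3 st.py
```

```text
Ftool [ 0.19 -0.77 -6.08] Mtool [ 0.074  0.103 -0.145]
t 29.5 turn 67.07 p [588.44 107.81  45.76] F [-0.16  0.78  6.08] M [ 0.111 -0.062  0.145] Mz all [0.162 0.156 0.094 0.169] e6 [0.13 0.13 0.13 0.13]
```

>>> jog_arm --dr '[[0,0,0],[0,0,0.01],[0,0,0.01],[0,0,0],[0,0,0],[0,0,0],[0,0,0],[0,0,0],[0,0,0],[0,0,0]]' --slide '[[0,0,0],[0,0,0],[0,0,0],[0,0,0],[0,0,0],[0,0,0],[0,0,0],[0,0,0],[0,0,0],[0,0,0]]' --gripper '[-1,-1,-1,-1,-1,-1,-1,-1,-1,-1]'

```text
time_s: 30.5
position: [0.5884, 0.1078, 0.0458]
tool_rot: [[0.914, 0.407, 0.0], [0.407, -0.914, 0.0], [0.0, 0.0, -1.0]]
ft_force: [-0.7, -0.1, 6.1]
grip_width: 0.011
```

```bash
python3 st.py; python3 look.py s11.png
```

```text
Ftool [ 0.05 -0.36 -6.08] Mtool [ 0.063  0.111 -0.118]
t 30.65 turn 68.21 p [588.45 107.82  45.76] F [-0.1   0.35  6.08] M [ 0.103 -0.076  0.118] Mz all [0.177 0.157 0.063 0.073] e6 [0.138 0.138 0.138 0.138]
t 30.65 pos [0.5884 0.1078 0.0457] yaw 23.99 w 0.0114
slide [-0.0012  0.0004  0.    ] dr [ 2.0000e-04 -2.0000e-04 -1.1905e+00] F [0.1  0.48 6.13] M [ 0.082 -0.092  0.073] q6 -24.9
```

View pics/s11.png

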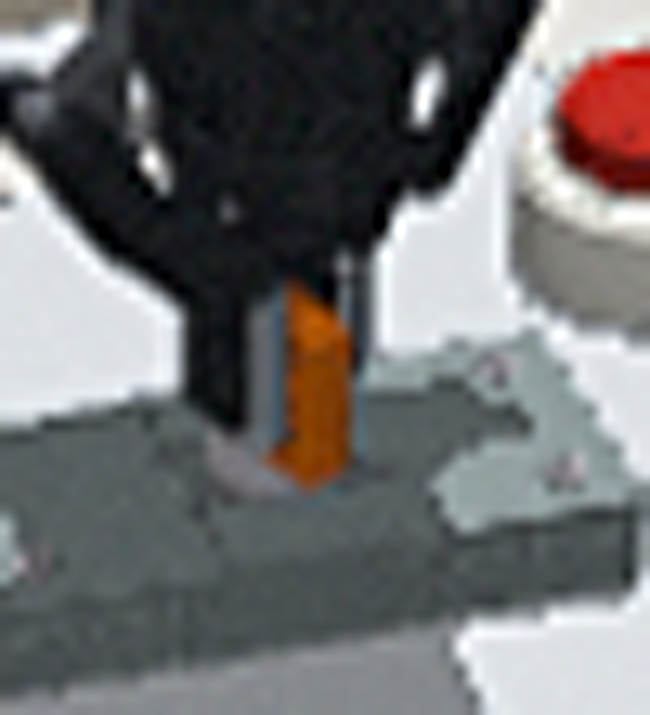

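>>> jog_arm --dr '[[0,0,0],[0,0,0.01],[0,0,0.01],[0,0,0],[0,0,0],[0,0,0],[0,0,0],[0,0,0],[0,0,0],[0,0,0]]' --slide '[[0,0,0],[0,0,0],[0,0,0],[0,0,0],[0,0,0],[0,0,0],[0,0,0],[0,0,0],[0,0,0],[0,0,0]]' --gripper '[-1,-1,-1,-1,-1,-1,-1,-1,-1,-1]'

```text
time_s: 31.7
position: [0.5885, 0.1078, 0.0458]
tool_rot: [[0.922, 0.388, 0.0], [0.388, -0.922, 0.0], [0.0, 0.0, -1.0]]
ft_force: [-0.2, 1.4, 6.3]
grip_width: 0.0115
```

```bash
python3 st.py
```

```text
Ftool [ 0.36 -0.84 -5.97] Mtool [ 0.072  0.091 -0.145]
t 31.85 turn 69.36 p [588.47 107.81  45.77] F [0.   0.91 5.97] M [ 0.102 -0.056  0.145] Mz all [0.147 0.151 0.144 0.138] e6 [0.16 0.16 0.16 0.16]
```

The torque has risen to about 0.15 N m, counting some collar friction, and the side push is gone. That is finger-tight, so I'll let go here.

>>> jog_arm --dr '[[0,0,0],[0,0,0],[0,0,0],[0,0,0],[0,0,0],[0,0,0],[0,0,0],[0,0,0],[0,0,0],[0,0,0]]' --slide '[[0,0,-0.0003],[0,0,0],[0,0,0],[0,0,0],[0,0,0],[0,0,0],[0,0,0],[0,0,0],[0,0,0],[0,0,0]]' --gripper '[-1,-1,-0.7,-0.6,-0.5,-0.4,-0.3,-0.2,-0.2,-0.2]'

```text
time_s: 32.85
position: [0.5884, 0.1076, 0.0458]
tool_rot: [[0.922, 0.388, -0.0], [0.388, -0.922, -0.0], [-0.0, 0.0, -1.0]]
ft_force: [0.3, 0.7, 0.1]
grip_width: 0.0345
```

```bash
python3 st.py; python3 look.py s12.png
```

```text
Ftool [ 0.35 -0.28  0.24] Mtool [-0.015 -0.006  0.01 ]
t 33.0 turn 69.39 p [588.41 107.67  45.82] F [ 0.22  0.4  -0.24] M [-0.016  0.    -0.01 ] Mz all [-0.043  0.002 -0.006  0.005] e6 [0. 0. 0. 0.]
t 33.0 pos [0.5884 0.1077 0.0458] yaw 22.81 w 0.0342
slide [-0.0011  0.0003  0.0001] dr [ 0.     -0.     -1.2111] F [-0.16 -0.31 -0.85] M [ 0.018 -0.011  0.005] q6 -23.8
```

View pics/s12.png

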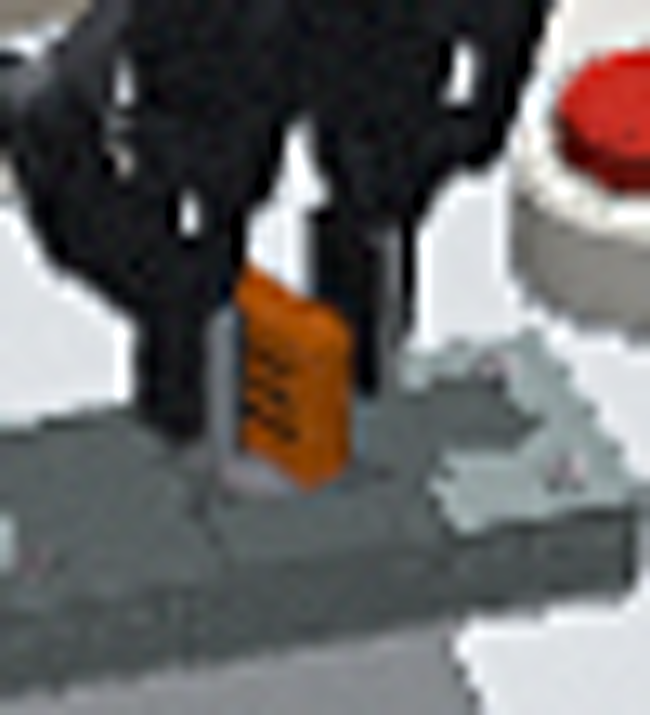

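>>> jog_arm --dr '[[0,0,0],[0,0,0],[0,0,0],[0,0,0],[0,0,0],[0,0,0],[0,0,0],[0,0,0],[0,0,0],[0,0,0]]' --slide '[[0,0,-0.003],[0,0,-0.006],[0,0,-0.01],[0,0,-0.015],[0,0,-0.02],[0,0,-0.02],[0,0,-0.02],[0,0,-0.01],[0,0,0],[0,0,0]]' --gripper '[-0.2,-0.2,-0.2,-0.2,-0.2,-0.2,-0.2,-0.2,-0.2,-0.2]'

```text
time_s: 34.05
position: [0.5881, 0.1077, 0.1493]
tool_rot: [[0.922, 0.388, -0.001], [0.388, -0.922, 0.0], [-0.001, -0.0, -1.0]]
ft_force: [0.1, -0.2, -0.8]
grip_width: 0.0343
```

```bash
python3 - <<'E'
from h import *; from ov import *; import pickle
d=viewer.get_image('side'); t=viewer.get_image('top'); pickle.dump((d,t),open('d1.pkl','wb'))
cv2.imwrite('pics/f_side.png',d['pixels'])
ps=(.5884,.1077,np.radians(2.2-69.4))
P=[place(ps,q)+[0,0,.004] for q in outline(0)]
draw(d,P,(265,160,315,205),14,'pics/s13.png'); draw(d,[],(265,160,315,205),14,'pics/s13n.png')
E
```

```text
(no output)
```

View pics/s13.png

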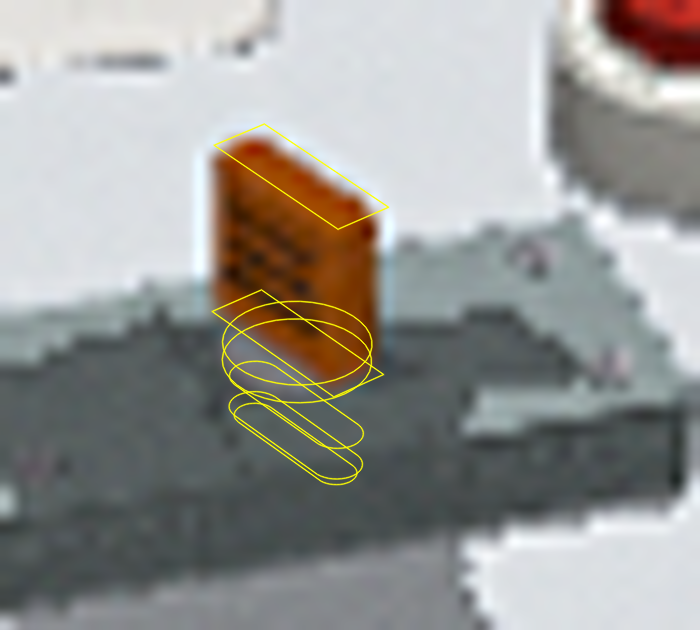

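View pics/s13n.png

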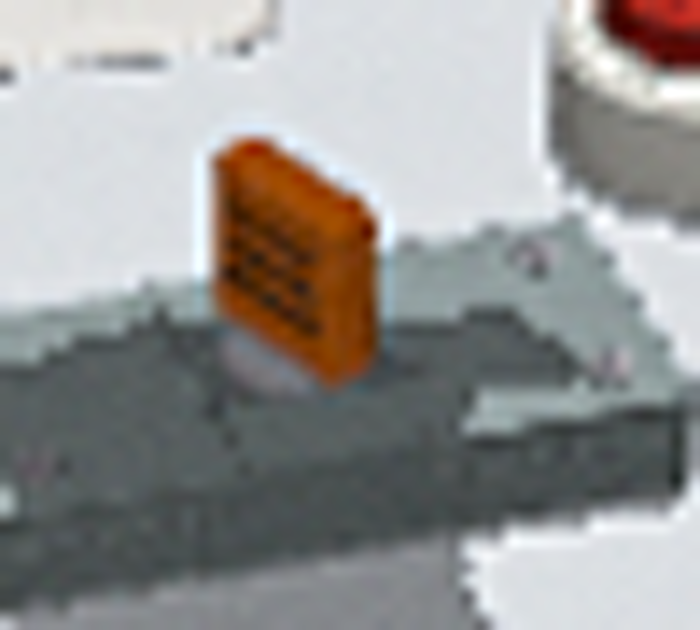

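View pics/f_side.png

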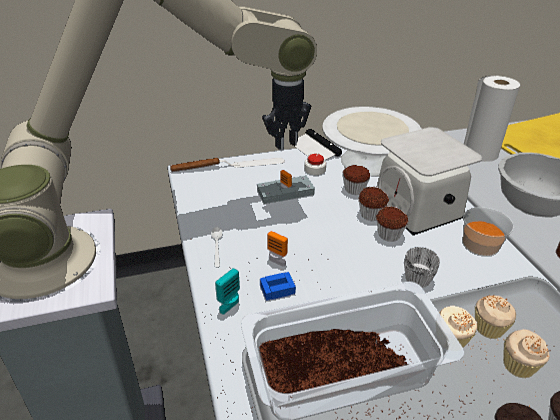

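The key stands upright in the rail at (286,179) and the blue block at (278,286) is empty. The cupcakes, the timer and the look-alike keys haven't moved, and the gripper is clear. Handing in.

```bash
python3 -c "
from h import *
print(observe()['time_s']);print(env.close_job())"
```

```text
34.15
the job is handed in; nothing more can be done
None
```

The orange T-key is locked upright in the rail slot at about 69° of clockwise turn, and I handed the job in at 34 s.

I took the small orange key from the blue block and lowered it until the collar sat on the rail, at about 6–7 N. While turning, I felt a one-sided push from about 55°, so I gave way by about 1.4 mm. Both pads then bit evenly, and I stopped and let go.

- **Final checks:** the last side picture shows the key upright with its collar down. Its angle matches the one it was released at, to a few degrees, so it did not visibly spring back. The gripper is clear, and the cupcakes, the timer and the other keys have not moved.
- **Less certain:** the exact contact angle. The starting off-centre blurred it to about 60–63°, so the bite is about 6.5–9.5° past contact. The torque held still read 0.145 N m at the wrist and 0.16 N m at the last joint. That is above the nominal 0.1 N m, partly from friction under the collar, so the key may be a little on the firm side. I did not grip it again to test how well it holds.

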